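Catch the tomatoes in the pan and put it on the hot plate

ROBOT

A 6-joint arm with a two-finger parallel gripper is mounted at the origin on the work surface. World frame = base frame: x ahead of the robot, y to its left, z up, the work surface at z = 0. Lengths are in m, angles in rad, forces in N, time in s.
With the tool pointing down it reaches from about 0.325 to 0.875 m from the base axis. Payload 4.4 kg.
Tool frame: the origin (TCP) lies midway between the tips of the shut fingers; the grasp point (between the pads) lies 19 mm behind it; z points along the fingers, y is the direction in which the jaws open and shut (so a half turn about z gives the same grasp; the last joint's range is limited). The gripper opens to 85 mm and grips with 20 to 120 N. Pads are 22 mm wide; open, the fingers measure 114 mm over their backs; the gripper's body (76 mm by 85 mm) begins 54 mm behind the grasp point. The pads swing forward as they close: fully open they stand 13 mm farther back than shut.
Start: joints at [0.973, 0.207, 1.542, -0, 1.393, -0.15], TCP at [0.249, 0.518, 0.231] pointing down, gripper open.
Joint ranges: [-2.73, 2.73], [-0.86, 2.22], [0.23, 2.46], [-1.11, 4.25], [0.08, 2.63], [-2.82, 2.82]. Speed limits (rad/s): [2.79, 2.79, 3.14, 3.14, 3.14, 3.14].

INTERFACE

Orientations are given as a rotation vector (axis times angle).
In Python, from plant import arm gives the robot as it stands. The module is installed in compiled form; this text tells all that it offers.
- The arm moves only by the tool servo_tool, never from a script. Its argument "rows" is a list of rows, each a list of 2 entries, a list of its own where there are three numbers: the shift along the tool's x, y, z in units of 0.05 m (1.0 is 0.05 m), then the turn, a rotation vector about the tool's x, y, z in units of pi rad (1.0 is pi rad). In form: [[[dx, dy, dz], [rx, ry, rz]], ...]. A call has 1 to 20 rows; each row shifts and turns the pose as measured when the row begins, along the tool's axes as they then stand; what a row does not reach is not made up. A row lasts 1/12 s, in which the tool goes at most 41.7 mm and 7.16 degrees, less where a joint would pass 70% of its speed; a pose out of reach is approached as far as the arm can. A call with a number of a shift or a turn outside -1 to 1 is refused whole. A call with a gripper value outside its range is refused whole. "claw" is the closure in counts, from 0 (fully open) to 255 (shut), set as the call begins (left out, the last holds). The fingers move at their own pace and stop on an object; "squeeze" is the grip in N (left out, the last holds). Time passes only in rows, so rows that do not move let the fingers close. It gives the time, the measured TCP pose, the force and the opening at its end, in the units of the state.
- arm.read_state(): the state, without advancing time (a new reading comes with each control period).
- arm.read_camera(name): name is "scene" or "top" or "wrist"; returns the picture (400x640x3 uint8, red, green, blue); there is no depth.
- arm.calibration(name): a dict with "fx", "fy", "cx", "cy" (pixels), "world_to_cam" (4x4, takes a point from world to camera coordinates); the wrist camera has in their place "mount" (4x4, takes a point from camera to tool coordinates, whose origin is the TCP and whose axes are the flange's). Camera axes: x right, y down, z forward; pixel columns grow to the right and rows downward; lengths in m; the calibration is good to about 2 mm. A picture is of the moment at which its call begins: read the wrist's pose just before it. calibration takes no time and is no camera call.
- arm.close_job(): hands the job in, once; it reports no verdict.
The state is a dict: "clock": time; "joints": joint angles; "joint_vel": joint speeds; "joint_efforts": joint torques, N m; "tcp_pos": TCP position; "orientation": TCP orientation; "force": force on the tool from outside, world axes, zero at the start; "ft_torque": the same for the moment, N m; "opening": finger opening in m.
Only numpy, scipy, OpenCV 4.12 (cv2) and the standard library are available. Lean on these libraries where they do the work, as an engineer would, in place of code of your own. Each camera call takes 0.05 s, during which the arm holds its last target. There are 200 camera calls.

TASK

Take the lid off the pan and lay it the same way up, flat on the chopping board. Then pick up the pan and hold it under the mouth of the tomato feeder, pushing its rim against the paddle so that the gate folds down and all three tomatoes slide into the pan, and put the pan upright in the middle of the round hot plate with its handle over the white line. No tomato may land on the worktop, the pan must stay about level, and the other things on the worktop must stay where they are.

Things in the scene. Friction and masses are not known exactly. Their poses are not given: they have to be found in the camera images.
- pan: round aluminium pan, outer diameter 156, height 75, wall 4, floor 5 thick, about 0.2 kg. Origin: centre of its underside, z up. One straight black handle points along its own -x: a bar 18 wide, 26 high (from 44 to 70 above the underside), from 75 to 165 from the pan's axis. It starts on the worktop with the lid on
- pan_grip (a point): a point on the pan handle's centre line, 110 from the pan's axis, 57 above its underside; axes as the pan's. A good place to grip, fingers closing across the handle from above
- lid: round aluminium lid, diameter 162, lying loose on the pan at the start. Origin: centre of its underside, z up. Underneath a round boss of diameter 136, 6 deep (drops inside the pan's rim), then the 5 thick plate, then a neck, then a black knob of diameter 28 from 21 to 43 above the origin. 0.13 kg
- board: white chopping board, fixed, 320 (its x) by 200 (its y), 12 thick. Origin: centre of its underside. A garlic bulb lies somewhere on it
- garlic: garlic bulb on the board, diameter 58, 58 high; origin: centre of its underside. Not to be moved
- hotplate: round black hot plate, fixed, diameter 230, flat top 50 above the worktop, with a grey circle of diameter 164 concentric on top. Origin: centre of its underside. A white line on the top runs along its own -x from the middle, visible from 85 to 111 from the axis; a small knob sticks out of its side at +x
- hotplate_mark (a point): middle of the white line on the hot plate's top, 98 from its axis; axes as the hot plate's
- feeder: tomato feeder, fixed: an open steel chute 58 wide with walls 45 high, rising at 25 degrees from its mouth to +x for 175, on a post 103 to 127 behind the mouth and a base plate 10 high, 50 to 200 behind it. Origin: on the worktop below the mouth; z up, -x is the level direction in which the tomatoes come out. The room below the mouth is free
- gate_hinge (a point): middle of the gate's hinge, at the lower lip of the chute's mouth, 200 above the worktop; axes as the feeder's, the hinge runs along y. With the pan's rim 45 below this point and the pan's back edge 35 behind it (to +x), the gate is fully open; the tomatoes then slide out within about a second, at up to 1 m/s
- gate (a joint): the feeder's sprung gate, rad, 0 closed to 1.45 fully open; shuts by itself. A plate 26 high stands across the mouth. Rigid with it, a paddle hangs below. Pushing the paddle towards the feeder's +x, with 2 to 5 N, folds the plate forward and down into a lip that carries on the chute, its end then 25 in front of the hinge and 10 below
- paddle_tip (a point): lower end of the black paddle, 48 wide, 85 long from the hinge. Closed, it slants 45 degrees outwards: the tip is 60 in front of the hinge (to the feeder's -x) and 60 below. Fully open it is 52 behind the hinge and 67 below, 38 degrees past vertical
- tomato0: plum tomato, firm, 54 long, 40 diameter, about 50 g; origin: its centre. Starts in the chute; the three lie end to end behind the gate
- tomato1: plum tomato, firm, 54 long, 40 diameter, about 50 g; origin: its centre. Starts in the chute; the three lie end to end behind the gate
- tomato2: plum tomato, firm, 54 long, 40 diameter, about 50 g; origin: its centre. Starts in the chute; the three lie end to end behind the gate
- lemon: lemon standing on end, diameter 60, 56 high; origin: centre of its underside. Bystander, leave it alone
- onion: onion, diameter 62, 56 high; origin: centre of its underside. Bystander, leave it alone
- mug: white mug, diameter 76, 90 high; origin: centre of its underside. Bystander, leave it alone
- jar: glass jar, diameter 72, 110 high; origin: centre of its underside. Bystander, leave it alone
- salt: glass salt jar, diameter 48, 80 high; origin: centre of its underside. Bystander, leave it alone
Mind the look-alikes: they are no part of the job. What is shaped like the tomato1 but blue is not meant.

How it is judged:
On the way, in this order (a step that is already met when the one before it is completed fails the run):
1. the lid lies flat on the chopping board, let go (x of lid in the frame of board between -0.15 and 0.15 m and y of lid in the frame of board between -0.09 and 0.09 m and z of lid in the frame of board between 0.006 and 0.018 m and angle between lid's own z axis and vertical below 0.12 rad and contact force between the fingers and lid below 0.2 N), for 0.2 s.
2. the pan, held in the gripper, pushes the gate open (contact force between the fingers and pan above 2 N and height (world z) of pan above 0.03 m and value of joint gate above 0.5 rad), for 0.05 s.
3. all three tomatoes are in the pan while it is still held (contact force between the fingers and pan above 2 N and height (world z) of pan above 0.03 m and horizontal distance between each of tomato0, tomato1, tomato2 and pan below 0.072 m and z of tomato0 in the frame of pan between 0.01 and 0.072 m and z of tomato1 in the frame of pan between 0.01 and 0.072 m and z of tomato2 in the frame of pan between 0.01 and 0.072 m), for 0.2 s.
At the end, for the whole second after the job is handed in: Pan flat on the hot plate, axis within 20 mm of its centre, handle centre line (110 mm out) within 30 mm sideways of the white line's direction; all three tomatoes at rest in it; lid flat on the board, knob up, its centre at least 10 mm inside the edges (horizontal distance between each of tomato0, tomato1, tomato2 and pan below 0.072 m and z of tomato0 in the frame of pan between 0.01 and 0.072 m and z of tomato1 in the frame of pan between 0.01 and 0.072 m and z of tomato2 in the frame of pan between 0.01 and 0.072 m and x of lid in the frame of board between -0.15 and 0.15 m and y of lid in the frame of board between -0.09 and 0.09 m and z of lid in the frame of board between 0.006 and 0.018 m and angle between lid's own z axis and vertical below 0.12 rad and horizontal distance between pan and hotplate below 0.02 m and z of pan in the frame of hotplate between 0.046 and 0.056 m and angle between pan's own z axis and vertical below 0.06 rad and y of pan_grip in the frame of hotplate between -0.03 and 0.03 m and x of pan_grip in the frame of hotplate below -0.06 m and linear speed of pan below 0.01 m/s and linear speed of each of tomato0, tomato1, tomato2 below 0.03 m/s); the robot touches nothing.
It fails at once if a tomato drops to the worktop (height (world z) of any of tomato0, tomato1, tomato2 below 0.045 m).
It fails at once if the pan is tipped by more than 30 degrees (angle between pan's own z axis and vertical above 0.52 rad).
It fails at once if a bystander (garlic, lemon, onion, mug, jar, salt) is moved by more than 25 mm (distance of any of garlic, lemon, onion, mug, jar, salt from where it was at the start of the episode above 0.025 m).
It also fails if it takes over 61 s, if anything falls off the work surface, if the arm or the gripper's body presses on something with over 40 N, if the wrist force passes 120 N, or if a joint passes its speed limit or range.

## Working session

There is one attempt and no reset: what is moved stays moved. The work goes in short steps, Python scripts to look and compute and a tool call to move; the robot and the scene stay as the last step left them, time stands still between calls to the robot, and variables do not carry over. Pictures are saved under pics/ and viewed, about 8 in all and at most 12, crops included, and the job is handed in when it is done.

Besides the shell and the picture viewer there is one more tool, called after "Emit:" in YAML: its name, and indented under it one key for each argument. servo_tool: Moves the arm, as the interface text tells. Its arguments: {"type":"object","properties":{"rows":{"type":"array","items":{"type":"array"}},"claw":{"type":"number"},"squeeze":{"type":"number"}},"required":["rows"]}

```bash
mkdir -p pics; python3 - <<'E'
from plant import arm
import cv2,numpy as np
np.set_printoptions(precision=4,suppress=True)
for n in("scene","top"):
    cv2.imwrite(f"pics/{n}0.png",arm.read_camera(n)[:,:,::-1]); c=arm.calibration(n); print(n,c)
print(arm.calibration("wrist")); print(arm.read_state())
E
```

```text
scene {'fx': 386.2808630438646, 'fy': 386.2808630438646, 'cx': 317.1744947433277, 'cy': 195.96433775631047, 'world_to_cam': array([[ 0.8019,  0.5975, -0.0034, -0.4691],
       [ 0.3624, -0.4909, -0.7923, -0.0654],
       [-0.475 ,  0.6341, -0.6102,  1.2541],
       [ 0.    ,  0.    ,  0.    ,  1.    ]])}
top {'fx': 474.3913900876228, 'fy': 474.3913900876228, 'cx': 319.3941621534871, 'cy': 199.51239089036173, 'world_to_cam': array([[-0.0092, -0.9999,  0.0116,  0.0476],
       [-0.9977,  0.0084, -0.0672,  0.5621],
       [ 0.0671, -0.0122, -0.9977,  1.3879],
       [ 0.    ,  0.    ,  0.    ,  1.    ]])}
{'fx': 345.1499904059048, 'fy': 345.1499904059048, 'cx': 322.9823186373537, 'cy': 197.71356536681012, 'mount': array([[-0.0008, -0.9518, -0.3066,  0.0789],
       [ 1.    , -0.0009,  0.0001, -0.0002],
       [-0.0004, -0.3066,  0.9518, -0.1414],
       [ 0.    ,  0.    ,  0.    ,  1.    ]])}
{'clock': 0.1, 'joints': array([ 0.9725,  0.2074,  1.5428,  0.    ,  1.3935, -0.1505]), 'joint_vel': array([ 0.0001, -0.002 , -0.0051, -0.0005,  0.0016,  0.0005]), 'joint_efforts': array([ -0.0012, -38.4102, -29.2546,  -0.0003,   0.0049,   0.    ]), 'tcp_pos': array([0.2486, 0.5177, 0.2302]), 'orientation': array([-0.6973, -3.0624,  0.003 ]), 'force': array([-0.1335, -0.3351, -0.9093]), 'ft_torque': array([-0.011 ,  0.0099,  0.001 ]), 'opening': 0.08549791420910804}
```

View pics/top0.png

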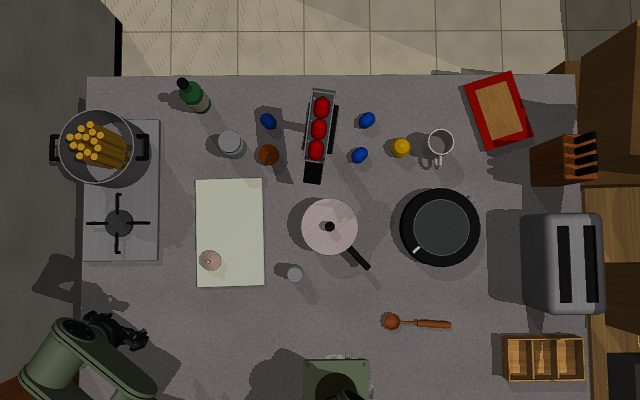

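View pics/scene0.png

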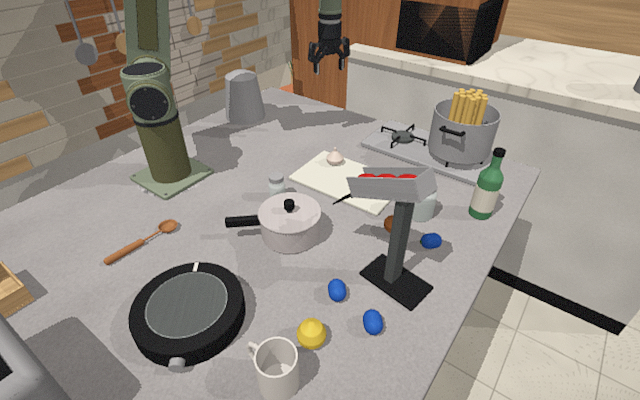

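The top view shows the pan and lid at (330,227) with the handle towards (370,268). The hot plate is at (441,228) with its line at (417,250), the board spans about (195..264,178..287) with the garlic at (210,260), and the feeder mouth is near (315,165). An enlarged crop will give better pixels.

```bash
python3 - <<'E'
import cv2
i=cv2.imread("pics/top0.png")[80:290,190:490]
i=cv2.convertScaleAbs(cv2.resize(i,None,fx=2.6667,fy=2.6667,interpolation=cv2.INTER_CUBIC),alpha=1.5)
cv2.imwrite("pics/crop0.png",i)
E
```

```text
(no output)
```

View pics/crop0.png

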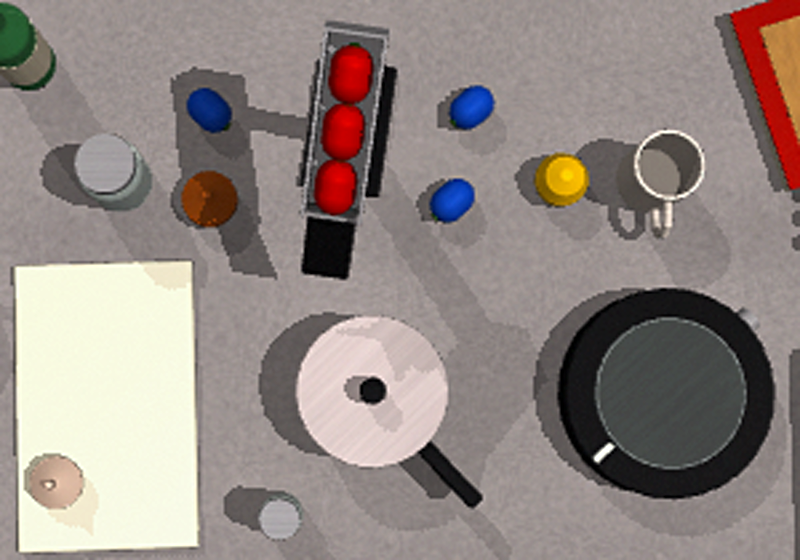

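```bash
cat > h.py <<'E'
from plant import arm
import numpy as np, cv2
from scipy.spatial.transform import Rotation as R
np.set_printoptions(precision=4,suppress=True)
def ray(c,T,uv,z):
    d=np.array([(uv[0]-c['cx'])/c['fx'],(uv[1]-c['cy'])/c['fy'],1])
    Ti=np.linalg.inv(T); o=Ti[:3,3]; d=Ti[:3,:3]@d
    return o+d*(z-o[2])/d[2]
def top(u,v,z):
    c=arm.calibration("top"); return ray(c,c['world_to_cam'],(u,v),z)
def crop(u,v,z): return top(190+(u+.5)/2.6667-.5,80+(v+.5)/2.6667-.5,z)
def scene(u,v,z):
    c=arm.calibration("scene"); return ray(c,c['world_to_cam'],(u,v),z)
def wpix(uv,z,s):
    c=arm.calibration("wrist"); T=np.eye(4);T[:3,:3]=R.from_rotvec(s['orientation']).as_matrix();T[:3,3]=s['tcp_pos']
    return ray(c,np.linalg.inv(T@c['mount']),uv,z)
E
python3 - <<'E'
from h import *
for n,u,v,z in [("knob",373,390,.112),("lid",372,391,.08),("hend",473,499,.07),("hot",671,393,.05),("line",604,453,.05),("hotknob",748,318,.03),("tipL",302,271,.14),("tipR",347,278,.14),("hiL",306,216,.2),("hiR",356,219,.2),("chL",326,24,.315),("chR",389,31,.315),("b1",13,267,.012),("b2",191,261,.012),("b3",198,545,.012),("b4",18,552,.012),("salt",280,516,.08),("garlic",53,481,.04),("onion",210,199,.05),("jar",106,163,.11),("lemon",562,180,.05),("mug",669,164,.09),("t0",336,187,.23),("t1",344,132,.25),("t2",351,73,.27)]:
    print(n,crop(u,v,z))
print(R.from_rotvec(arm.read_state()['orientation']).as_matrix())
E
```

```text
knob [0.483  0.0164 0.112 ]
lid [0.4823 0.0164 0.08  ]
hend [ 0.3669 -0.09    0.07  ]
hot [ 0.4775 -0.3094  0.05  ]
line [ 0.4134 -0.2349  0.05  ]
hotknob [ 0.5597 -0.4024  0.03  ]
tipL [0.6043 0.0883 0.14  ]
tipR [0.5968 0.0425 0.14  ]
hiL [0.6517 0.0827 0.2   ]
hiR [0.6484 0.0341 0.2   ]
chL [0.8066 0.0615 0.315 ]
chR [0.8    0.0054 0.315 ]
b1 [0.6249 0.4138 0.012 ]
b2 [0.6301 0.2152 0.012 ]
b3 [0.3153 0.2078 0.012 ]
b4 [0.3097 0.4056 0.012 ]
salt [0.3519 0.1145 0.08  ]
garlic [0.3886 0.3616 0.04  ]
onion [0.6937 0.1902 0.05  ]
jar [0.7226 0.2931 0.11  ]
lemon [ 0.7119 -0.1956  0.05  ]
mug [ 0.7212 -0.3029  0.09  ]
t0 [0.6747 0.0534 0.23  ]
t1 [0.7233 0.0456 0.25  ]
t2 [0.7741 0.0388 0.27  ]
[[-0.9014  0.4329 -0.0012]
 [ 0.4329  0.9014 -0.0017]
 [ 0.0003 -0.0021 -1.    ]]
```

Emit:
servo_tool:
  rows:
    - [[0, 0, 0], [0, 0, -0.038]]
    - [[0, 0, 0], [0, 0, -0.038]]
    - [[0, 0, 0], [0, 0, -0.038]]
    - [[0, 0, 0], [0, 0, -0.038]]
    - [[0, 0, 0], [0, 0, -0.038]]
    - [[0, 0, 0], [0, 0, -0.038]]
    - [[0, 0, 0], [0, 0, -0.038]]
    - [[0, 0, 0], [0, 0, -0.038]]
    - [[0, 0, 0], [0, 0, -0.038]]
    - [[0, 0, 0], [0, 0, -0.038]]
    - [[0, 0, 0], [0, 0, 0]]

```text
clock: 1.02
tcp_pos: [0.2456, 0.5133, 0.2222]
orientation: [1.219, -2.879, 0.015]
force: [0.1, 0.3, -0.3]
opening: 0.0856
```

```bash
cat > go.py <<'E'
# usage: go.py x y z [yaw_of_tool_x_deg] : total shift in tool axes (units), turn about tool x,y,z (units of pi)
from h import *
import sys
a=list(map(float,sys.argv[1:])); s=arm.read_state(); M=R.from_rotvec(s['orientation']); m=M.as_matrix()
yaw=np.degrees(np.arctan2(m[1,0],m[0,0])); print("t",s['clock'],"tcp",s['tcp_pos'],"yaw",yaw,"tilt",m[:,2],"F",s['force'],"open",s['opening'],"q",s['joints'])
if len(a)>=3:
    d=M.inv().apply(np.array(a[:3])-s['tcp_pos'])/.05; print("shift units",d,"rows>=",np.linalg.norm(d)*.05/.0417)
    y=np.radians(a[3] if len(a)>3 else yaw)
    T=R.from_matrix(np.array([[np.cos(y),np.sin(y),0],[np.sin(y),-np.cos(y),0],[0,0,-1]]).T if 0 else np.column_stack([[np.cos(y),np.sin(y),0],[np.sin(y),-np.cos(y),0],[0,0,-1]]))
    print("turn units",(M.inv()*T).as_rotvec()/np.pi)
E
python3 go.py .483 .0164 .2 222.7
```

```text
t 1.0167 tcp [0.2456 0.5133 0.2222] yaw -134.09580680696422 tilt [-0.0101 -0.0147 -0.9998] F [ 0.0821  0.2518 -0.295 ] open 0.08558527156059198 q [ 0.9725  0.2132  1.553   0.      1.3933 -1.3995]
shift units [  3.8247 -10.3243   0.5418] rows>= 13.217404684991378
turn units [-0.0011 -0.0056  0.0178]
```

Emit:
servo_tool:
  rows:
    - [[0.273, -0.737, 0.02], [-0.0003, -0.001, 0.0013]]
    - [[0.273, -0.737, 0.02], [-0.0003, -0.001, 0.0013]]
    - [[0.273, -0.737, 0.02], [-0.0003, -0.001, 0.0013]]
    - [[0.273, -0.737, 0.02], [-0.0003, -0.001, 0.0013]]
    - [[0.273, -0.737, 0.02], [-0.0003, -0.001, 0.0013]]
    - [[0.273, -0.737, 0.02], [-0.0003, -0.001, 0.0013]]
    - [[0.273, -0.737, 0.02], [-0.0003, -0.001, 0.0013]]
    - [[0.273, -0.737, 0.02], [0, -0.001, 0.0013]]
    - [[0.273, -0.737, 0.02], [0, -0.001, 0.0013]]
    - [[0.273, -0.737, 0.02], [0, -0.001, 0.0013]]
    - [[0.273, -0.737, 0.02], [0, -0.001, 0.0013]]
    - [[0.273, -0.737, 0.02], [0, -0.001, 0.0013]]
    - [[0.273, -0.737, 0.02], [0, -0.001, 0.0013]]
    - [[0, 0, 0], [0, 0, 0]]

```text
clock: 2.18
tcp_pos: [0.4517, 0.0245, 0.2034]
orientation: [-1.08, 2.926, 0.016]
force: [-0.5, 1.1, 0.1]
opening: 0.0851
```

```bash
python3 go.py .483 .0164 .2 222.7
```

```text
t 2.1833 tcp [0.4517 0.0245 0.2034] yaw -139.46616865480232 tilt [ 0.0176  0.0177 -0.9997] F [-0.5484  1.0642  0.1127] open 0.0851262835378474 q [-0.1519 -0.0466  1.8741  0.021   1.2994 -2.4356]
shift units [-0.3685 -0.5308  0.0764] rows>= 0.7802313604672789
turn units [ 0.0005  0.0079 -0.012 ]
```

Emit:
servo_tool:
  rows:
    - [[-0.18, -0.26, 0.02], [0, 0.004, -0.006]]
    - [[-0.18, -0.26, 0.02], [0, 0.004, -0.006]]
    - [[0, 0, -0.01], [0, 0, 0]]

```text
clock: 2.43
tcp_pos: [0.4822, 0.0127, 0.2011]
orientation: [1.117, -2.932, -0.004]
force: [-0.9, -0.4, -0.0]
opening: 0.0854
```

```bash
python3 go.py .483 .0164 .085 222.7; python3 - <<'E'
from h import *
s=arm.read_state(); print(s['tcp_pos'],s['orientation'],s['joint_vel'])
cv2.imwrite("pics/w1.png",arm.read_camera("wrist")[:,:,::-1])
c=arm.calibration("wrist"); T=np.eye(4);T[:3,:3]=R.from_rotvec(s['orientation']).as_matrix();T[:3,3]=s['tcp_pos']
p=np.linalg.inv(T@c['mount'])@np.array([.483,.0164,.112,1]); print(c['fx']*p[0]/p[2]+c['cx'],c['fy']*p[1]/p[2]+c['cy'])
E
```

```text
t 2.4333 tcp [0.4822 0.0127 0.2011] yaw -138.27750262756737 tilt [-0.0045  0.001  -1.    ] F [-0.9152 -0.4128 -0.0043] open 0.08537674594173714 q [-0.1535  0.0393  1.7935  0.0003  1.3135 -2.4525]
shift units [-0.0668  0.0353  2.3213] rows>= 2.784793953253707
turn units [ 0.0012 -0.0008 -0.0054]
[0.4822 0.0127 0.2011] [ 1.1174 -2.932  -0.0041] [-0.0106 -0.0365  0.0345  0.0064  0.0501  0.0436]
325.4334245646809 208.25597274443643
```

View pics/w1.png

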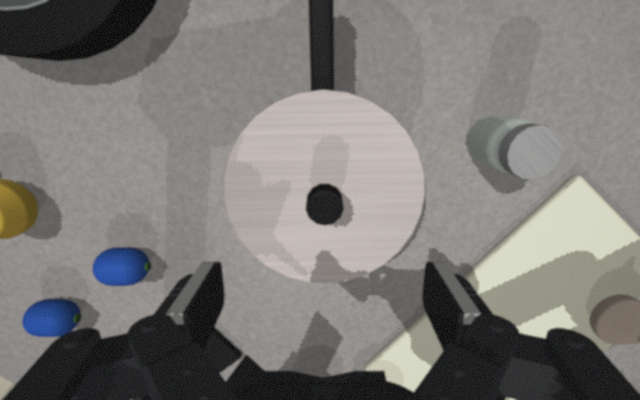

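The wrist view shows the knob at (324,204), 4 px from the predicted point, and the handle is nearly vertical in the image. That agrees with the top-view estimate.

Emit:
servo_tool:
  rows:
    - [[0, 0.02, 0.7], [0, 0, -0.002]]
    - [[0, 0.02, 0.7], [0, 0, -0.002]]
    - [[0, 0.01, 0.6], [0, 0, 0]]
    - [[0, 0, 0.25], [0, 0, 0]]
    - [[0, 0, 0], [0, 0, 0]]

```text
clock: 2.9
tcp_pos: [0.478, 0.0187, 0.0875]
orientation: [-1.129, 2.932, 0.004]
force: [0.4, -1.0, -0.1]
opening: 0.0854
```

```bash
python3 go.py .4815 .015 .086 222.7
```

```text
t 2.9 tcp [0.478  0.0187 0.0875] yaw -137.89354259023875 tilt [-0.0008  0.0023 -1.    ] F [ 0.3944 -0.955  -0.0738] open 0.08535396743482361 q [-0.1436  0.1798  1.9031  0.0025  1.0598 -2.4505]
shift units [-0.0026 -0.1018  0.03  ] rows>= 0.12732863337634698
turn units [ 0.0007  0.0003 -0.0033]
```

Emit:
servo_tool:
  rows:
    - [[0, -0.1, 0.02], [0, 0, 0]]
    - [[0, 0, -0.01], [0, 0, 0]]
    - [[0, 0, -0.01], [0, 0, 0]]

```text
clock: 3.15
tcp_pos: [0.4798, 0.0164, 0.0881]
orientation: [1.128, -2.931, -0.006]
force: [-0.6, -0.0, -0.1]
opening: 0.0855
```

Emit:
servo_tool:
  claw: 255
  squeeze: 40
  rows:
    - [[0, 0, -0.01], [0, 0, 0]]
    - [[0, 0, -0.01], [0, 0, 0]]
    - [[0, 0, -0.01], [0, 0, 0]]
    - [[0, 0, -0.01], [0, 0, 0]]
    - [[0, 0, -0.01], [0, 0, 0]]
    - [[0, 0, -0.01], [0, 0, 0]]
    - [[0, 0, -0.01], [0, 0, 0]]
    - [[0, 0, -0.01], [0, 0, 0]]

```text
clock: 3.82
tcp_pos: [0.4839, 0.0159, 0.098]
orientation: [-1.124, 2.925, -0.002]
force: [-0.2, 0.0, -1.5]
opening: 0.0258
```

```bash
python3 go.py .54 .30 .16 
```

```text
t 3.8167 tcp [0.4839 0.0159 0.098 ] yaw -137.9741408856709 tilt [ 0.0079  0.0015 -1.    ] F [-0.1983  0.0067 -1.514 ] open 0.02578596671384923 q [-0.148   0.1691  1.8893  0.0031  1.0756 -2.4537]
shift units [-4.6463  3.4649 -1.2221] rows>= 7.10246857963899
turn units [-0.0013  0.0022 -0.    ]
```

Emit:
servo_tool:
  rows:
    - [[0, 0, -0.3], [0, 0, 0]]
    - [[0, 0, -0.6], [0, 0, 0]]
    - [[-0.2, 0.15, -0.4], [0, 0, 0]]
    - [[-0.4, 0.3, 0], [0, 0, 0]]
    - [[-0.5, 0.4, 0], [0, 0, 0]]
    - [[-0.5, 0.4, 0], [0, 0, 0]]
    - [[-0.5, 0.4, 0], [0, 0, 0]]
    - [[-0.5, 0.4, 0], [0, 0, 0]]
    - [[-0.5, 0.4, 0], [0, 0, 0]]
    - [[-0.5, 0.3, 0], [0, 0, 0]]
    - [[-0.4, 0.25, 0], [0, 0, 0]]
    - [[-0.3, 0.2, 0], [0, 0, 0]]
    - [[0, 0, 0], [0, 0, 0]]

```text
clock: 4.9
tcp_pos: [0.5353, 0.2896, 0.162]
orientation: [1.117, -2.936, -0.003]
force: [-0.1, -0.5, -0.6]
opening: 0.0261
```

```bash
python3 go.py .54 .30 .06 
```

```text
t 4.9 tcp [0.5353 0.2896 0.162 ] yaw -138.3310830253786 tilt [-0.0008  0.0021 -1.    ] F [-0.1359 -0.512  -0.5696] open 0.026129923926642925 q [ 0.3526  0.3384  1.5243  0.0023  1.2789 -1.9461]
shift units [-0.2062  0.0892  2.0398] rows>= 2.4605853936043567
turn units [0.0007 0.0002 0.    ]
```

Emit:
servo_tool:
  rows:
    - [[-0.1, 0.05, 0.5], [0, 0, 0]]
    - [[-0.1, 0.05, 0.6], [0, 0, 0]]
    - [[0, 0, 0.5], [0, 0, 0]]
    - [[0, 0, 0.3], [0, 0, 0]]
    - [[0, 0, 0.1], [0, 0, 0]]
    - [[0, 0, 0.1], [0, 0, 0]]
    - [[0, 0, 0], [0, 0, 0]]

```text
clock: 5.48
tcp_pos: [0.5391, 0.2989, 0.0524]
orientation: [1.12, -2.933, 0.0]
force: [-0.3, -0.7, -1.1]
opening: 0.0262
```

```bash
python3 go.py .54 .30 .035 
```

```text
t 5.4833 tcp [0.5391 0.2989 0.0524] yaw -138.19589894902012 tilt [-0.002  -0.0011 -1.    ] F [-0.3369 -0.6931 -1.1168] open 0.02616667218384714 q [ 0.366   0.4873  1.5689 -0.0003  1.0876 -1.9342]
shift units [-0.0296  0.0047  0.3479] rows>= 0.41867375578229116
turn units [ 0.0002 -0.0007 -0.    ]
```

Emit:
servo_tool:
  rows:
    - [[0, 0, 0.1], [0, 0, 0]]
    - [[0, 0, 0.07], [0, 0, 0]]
    - [[0, 0, 0.06], [0, 0, 0]]
    - [[0, 0, 0.05], [0, 0, 0]]
    - [[0, 0, 0.0], [0, 0, 0]]

```text
clock: 5.9
tcp_pos: [0.5422, 0.2988, 0.0415]
orientation: [-1.117, 2.931, -0.001]
force: [0.3, 0.9, -2.3]
opening: 0.0264
```

Emit:
servo_tool:
  rows:
    - [[0, 0, 0.05], [0, 0, 0]]
    - [[0, 0, 0.05], [0, 0, 0]]

```text
clock: 6.07
tcp_pos: [0.5432, 0.2992, 0.0391]
orientation: [-1.117, 2.929, -0.001]
force: [-9.2, -4.6, 17.6]
opening: 0.0265
```

Emit:
servo_tool:
  claw: 0
  rows:
    - [[0, 0, -0.02], [0, 0, 0]]
    - [[0, 0, 0], [0, 0, 0]]
    - [[0, 0, 0], [0, 0, 0]]
    - [[0, 0, 0], [0, 0, 0]]
    - [[0, 0, 0], [0, 0, 0]]
    - [[0, 0, 0], [0, 0, 0]]

```text
clock: 6.57
tcp_pos: [0.5452, 0.3002, 0.0423]
orientation: [-1.116, 2.924, -0.001]
force: [0.9, -0.7, -0.0]
opening: 0.0852
```

Emit:
servo_tool:
  rows:
    - [[0, 0, -0.4], [0, 0, 0]]
    - [[0, 0, -0.7], [0, 0, 0]]
    - [[0, 0, -0.7], [0, 0, 0]]
    - [[0, 0, -0.5], [0, 0, 0]]
    - [[0, 0, 0], [0, 0, 0]]

```text
clock: 6.98
tcp_pos: [0.5409, 0.2985, 0.1568]
orientation: [-1.119, 2.935, -0.001]
force: [0.9, 0.2, 1.0]
opening: 0.0858
```

```bash
python3 go.py .4015 -.0582 .16 222.7; python3 - <<'E'
from h import *
i=arm.read_camera("top")[100:300,190:490,::-1]
cv2.imwrite("pics/t2.png",cv2.convertScaleAbs(cv2.resize(i,None,fx=2.6667,fy=2.6667,interpolation=cv2.INTER_CUBIC),alpha=1.5))
E
```

```text
t 6.9833 tcp [0.5409 0.2985 0.1568] yaw -138.24720663397562 tilt [ 0.0011 -0.0003 -1.    ] F [0.8695 0.156  1.0162] open 0.085762955776343 q [ 0.3647  0.3616  1.5047 -0.0007  1.2744 -1.9346]
shift units [ 6.8306 -3.4667 -0.0654] rows>= 9.184978135872637
turn units [-0.0003  0.0002 -0.0053]
```

View pics/t2.png

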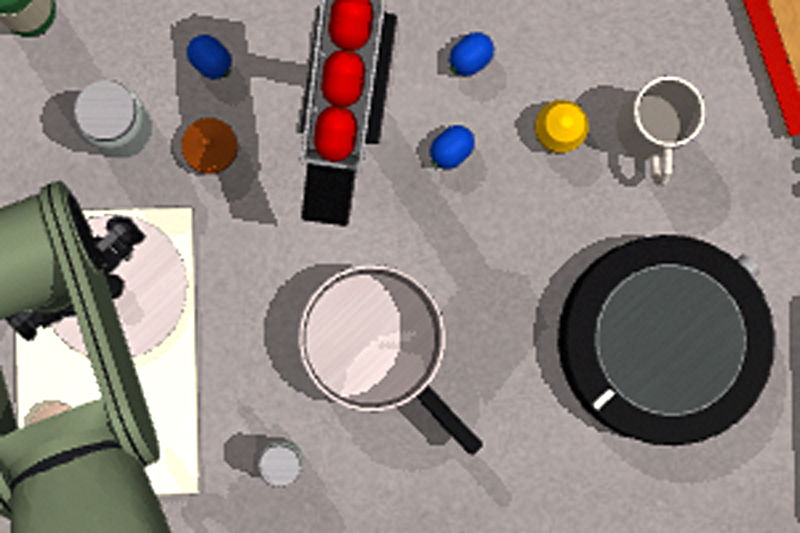

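The lid lies flat on the board, clear of the garlic. The open pan is unmoved, with its rim centre at crop (372,338) and the handle end at (476,448).

Emit:
servo_tool:
  rows:
    - [[0.4, -0.2, 0], [0, 0, -0.001]]
    - [[0.68, -0.35, 0], [0, 0, -0.001]]
    - [[0.7, -0.35, 0], [0, 0, -0.001]]
    - [[0.7, -0.35, 0], [0, 0, -0.001]]
    - [[0.7, -0.35, 0], [0, 0, -0.001]]
    - [[0.7, -0.35, 0], [0, 0, 0]]
    - [[0.7, -0.35, 0], [0, 0, 0]]
    - [[0.7, -0.35, 0], [0, 0, 0]]
    - [[0.7, -0.35, 0], [0, 0, 0]]
    - [[0.5, -0.25, 0], [0, 0, 0]]
    - [[0.2, -0.1, 0], [0, 0, 0]]
    - [[0, 0, 0], [0, 0, 0]]

```text
clock: 8.03
tcp_pos: [0.3906, -0.0616, 0.1387]
orientation: [1.145, -2.903, -0.017]
force: [0.9, 0.5, 0.3]
opening: 0.0853
```

```bash
python3 - <<'E'
from h import *
def crop(u,v,z): return top(190+(u+.5)/2.6667-.5,100+(v+.5)/2.6667-.5,z)
c=crop(372,338,.075);e=crop(476,448,.07);d=(e-c)[:2];print(c,e,np.linalg.norm(d),np.degrees(np.arctan2(d[1],d[0])),c[:2]+.11*d/np.linalg.norm(d))
c=crop(671,340,.05);e=crop(604,399,.05);d=(e-c)[:2];print(c,np.linalg.norm(d),np.degrees(np.arctan2(d[1],d[0])))
E
python3 go.py .4015 -.0582 .16 222.7
python3 - <<'E'
from h import *
cv2.imwrite("pics/w3.png",arm.read_camera("wrist")[:,:,::-1])
E
```

```text
[0.482  0.0162 0.075 ] [ 0.3644 -0.0932  0.07  ] 0.16062999100865438 -137.06607846784837 [ 0.4015 -0.0587]
[ 0.4771 -0.3094  0.05  ] 0.09752150079142594 130.28014455296406
t 8.0333 tcp [ 0.3906 -0.0616  0.1387] yaw -136.9221364791243 tilt [-0.0233  0.0022 -0.9997] F [0.8593 0.5344 0.3229] open 0.08529227189201624 q [-0.371  -0.0648  2.0377 -0.0069  1.1912 -2.6909]
shift units [-0.1998 -0.0918 -0.4311] rows>= 0.5802561679583518
turn units [ 0.0056 -0.005   0.0021]
```

View pics/w3.png

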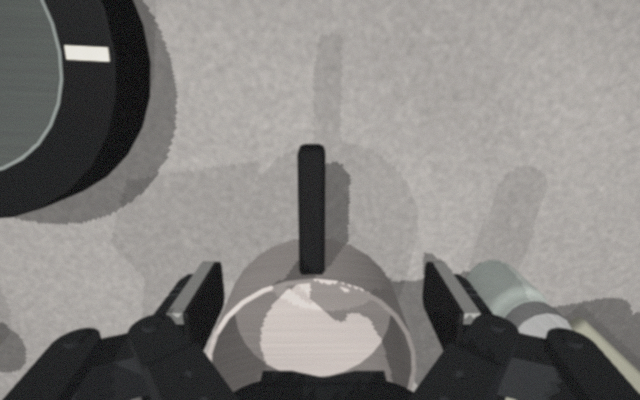

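```bash
python3 - <<'E'
from h import *
s=arm.read_state()
a=wpix((311.5,147),.07,s);b=wpix((312,272),.07,s);d=(a-b)[:2]
print(a,b,np.degrees(np.arctan2(d[1],d[0])), a[:2]-.055*d/np.linalg.norm(d),np.linalg.norm(d))
w=[wpix((65,53),.05,s),wpix((109,54),.05,s)];print(w,np.mean(w,0))
E
python3 go.py .4015 -.0582 .038 223
```

```text
[ 0.3618 -0.0954  0.07  ] [ 0.4247 -0.0373  0.07  ] -137.28025320457226 [ 0.4022 -0.058 ] 0.08557233575658545
[array([ 0.4245, -0.243 ,  0.05  ]), array([ 0.4067, -0.2233,  0.05  ])] [ 0.4156 -0.2332  0.05  ]
t 8.0833 tcp [ 0.3906 -0.0607  0.1385] yaw -136.88976492683315 tilt [-0.0239  0.0028 -0.9997] F [-0.5474  0.8    -0.667 ] open 0.08559169562415966 q [-0.3692 -0.0642  2.0377 -0.0064  1.1914 -2.6898]
shift units [-0.2245 -0.1486  2.0044] rows>= 2.424946350556803
turn units [ 0.0058 -0.0049  0.0006]
```

Emit:
servo_tool:
  rows:
    - [[-0.11, -0.07, 0.1], [0.003, -0.0025, 0]]
    - [[-0.11, -0.07, 0.1], [0.003, -0.0025, 0]]
    - [[0, 0, 0.4], [0, 0, 0]]
    - [[0, 0, 0.4], [0, 0, 0]]
    - [[0, 0, 0], [0, 0, 0]]

```text
clock: 8.5
tcp_pos: [0.4042, -0.054, 0.0844]
orientation: [-1.156, 2.919, 0.004]
force: [-1.1, 0.2, -0.3]
opening: 0.0852
```

```bash
python3 go.py .4018 -.0582 .039 222.8
```

```text
t 8.5 tcp [ 0.4042 -0.054   0.0844] yaw -136.79329757554757 tilt [ 0.0006  0.0031 -1.    ] F [-1.1317  0.1834 -0.3187] open 0.08521500391081809 q [-0.3482  0.039   2.07    0.0036  1.033  -2.675 ]
shift units [ 0.0947 -0.0309  0.9083] rows>= 1.0956710806791055
turn units [0.0006 0.0008 0.0023]
```

Emit:
servo_tool:
  rows:
    - [[0.05, -0.02, 0.35], [0, 0, 0.001]]
    - [[0.04, -0.01, 0.35], [0, 0, 0.001]]
    - [[0, 0, 0.17], [0, 0, 0]]
    - [[0, 0, 0], [0, 0, 0]]

```text
clock: 8.83
tcp_pos: [0.4027, -0.0541, 0.0393]
orientation: [-1.155, 2.921, 0.009]
force: [-0.6, 0.2, -0.2]
opening: 0.0853
```

```bash
python3 go.py .4018 -.0582 .039 222.8
```

```text
t 8.8333 tcp [ 0.4027 -0.0541  0.0393] yaw -136.83470334891265 tilt [-0.0014  0.0053 -1.    ] F [-0.6367  0.1793 -0.1884] open 0.08533342220860002 q [-0.351   0.1288  2.0958  0.0057  0.92   -2.6787]
shift units [ 0.069  -0.0465  0.0065] rows>= 0.1000426443305248
turn units [0.0015 0.0008 0.002 ]
```

Emit:
servo_tool:
  rows:
    - [[0.06, -0.05, 0], [0.0015, 0.001, 0.002]]
    - [[0, 0, 0], [0, 0, 0]]

```text
clock: 9.0
tcp_pos: [0.4026, -0.0574, 0.0398]
orientation: [1.148, -2.923, -0.0]
force: [0.3, -0.2, 0.4]
opening: 0.0854
```

Emit:
servo_tool:
  claw: 255
  squeeze: 120
  rows:
    - [[0, 0, 0], [0, 0, 0]]
    - [[0, 0, 0], [0, 0, 0]]
    - [[0, 0, 0], [0, 0, 0]]
    - [[0, 0, 0], [0, 0, 0]]
    - [[0, 0, 0], [0, 0, 0]]
    - [[0, 0, 0], [0, 0, 0]]
    - [[0, 0, 0], [0, 0, 0]]
    - [[0, 0, 0], [0, 0, 0]]

```text
clock: 9.67
tcp_pos: [0.4058, -0.0582, 0.0441]
orientation: [-1.147, 2.92, -0.007]
force: [0.4, -0.2, 0.0]
opening: 0.0161
```

```bash
python3 go.py .4018 -.0582 .118 171.3
```

```text
t 9.6667 tcp [ 0.4058 -0.0582  0.0441] yaw -137.1142645819763 tilt [ 0.0058 -0.0024 -1.    ] F [ 0.4163 -0.1518  0.0377] open 0.016129117713411453 q [-0.3541  0.1206  2.0915 -0.0003  0.9232 -2.6732]
shift units [ 0.0543  0.0459 -1.4779] rows>= 1.7741169645351502
turn units [-0.0013  0.0016  0.2866]
```

Emit:
servo_tool:
  rows:
    - [[0, 0, -0.15], [0, 0, 0]]
    - [[0, 0, -0.3], [0, 0, 0]]
    - [[0, 0, -0.4], [0, 0, 0]]
    - [[0, 0, -0.4], [0, 0, 0]]
    - [[0, 0, -0.3], [0, 0, 0]]
    - [[0, 0, 0], [0, 0, 0]]

```text
clock: 10.17
tcp_pos: [0.4006, -0.0572, 0.1225]
orientation: [1.147, -2.919, -0.002]
force: [1.8, 0.3, -2.4]
opening: 0.0161
```

```bash
python3 go.py .39 .097 .124 171.3
```

```text
t 10.1667 tcp [ 0.4006 -0.0572  0.1225] yaw -137.0899863602573 tilt [-0.0055 -0.0008 -1.    ] F [ 1.7637  0.2837 -2.3512] open 0.016101811271781567 q [-0.3544 -0.031   2.0443 -0.0029  1.1331 -2.6729]
shift units [-1.9448  2.4032 -0.0317] rows>= 3.707136091834859
turn units [ 0.0003 -0.0018  0.2867]
```

Emit:
servo_tool:
  rows:
    - [[-0.15, 0.2, 0], [0, 0, 0]]
    - [[-0.3, 0.35, 0], [0, 0, 0]]
    - [[-0.35, 0.43, 0], [0, 0, 0]]
    - [[-0.35, 0.43, 0], [0, 0, 0]]
    - [[-0.35, 0.43, 0], [0, 0, 0]]
    - [[-0.3, 0.35, 0], [0, 0, 0]]
    - [[-0.15, 0.2, 0], [0, 0, 0.015]]
    - [[0, 0, 0], [0, 0, 0.03]]
    - [[0, 0, 0], [0, 0, 0.036]]
    - [[0, 0, 0], [0, 0, 0.036]]
    - [[0, 0, 0], [0, 0, 0.036]]
    - [[0, 0, 0], [0, 0, 0.036]]
    - [[0, 0, 0], [0, 0, 0.036]]
    - [[0, 0, 0], [0, 0, 0.03]]
    - [[0, 0, 0], [0, 0, 0.02]]
    - [[0, 0, 0], [0, 0, 0]]

```text
clock: 11.5
tcp_pos: [0.3767, 0.1026, 0.1084]
orientation: [-0.248, -3.101, 0.011]
force: [0.1, -0.3, -2.1]
opening: 0.0157
```

```bash
python3 go.py .39 .097 .124 171.3; python3 - <<'E'
from h import *
i=arm.read_camera("top")[80:280,220:440,::-1]
a=cv2.convertScaleAbs(cv2.resize(i,None,fx=3,fy=3,interpolation=cv2.INTER_CUBIC),alpha=1.5)
cv2.imwrite("pics/t4.png",a)
cv2.imwrite("pics/s4.png",arm.read_camera("scene")[:,:,::-1])
E
```

```text
t 11.5 tcp [0.3767 0.1026 0.1084] yaw 170.8552599541215 tilt [-0.0309 -0.0049 -0.9995] F [ 0.0641 -0.3149 -2.0563] open 0.015697305370738227 q [ 0.0462 -0.0207  2.0695 -0.0039  1.1238 -1.3634]
shift units [-0.2702 -0.0719 -0.3201] rows>= 0.5096684562999707
turn units [-0.0031 -0.0095 -0.0024]
```

View pics/t4.png

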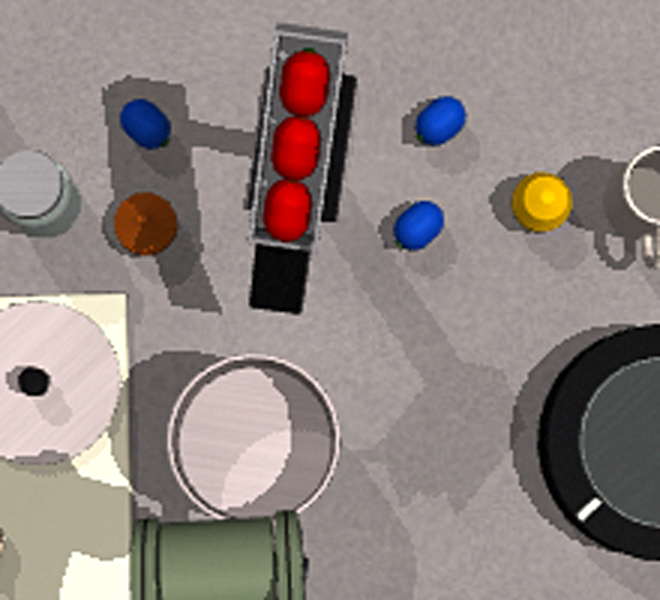

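The top view shows the pan rim centre at crop (255,440), in line with the black paddle at (278,280). The tool has sagged 16 mm and tilted 0.03 rad, so I'll correct that.

Emit:
servo_tool:
  rows:
    - [[-0.08, -0.03, -0.15], [-0.001, -0.004, -0.001]]
    - [[-0.1, -0.03, -0.15], [-0.001, -0.004, -0.001]]
    - [[-0.05, 0, -0.05], [-0.001, -0.002, 0]]
    - [[0, 0, 0], [0, 0, 0]]

```text
clock: 11.93
tcp_pos: [0.3886, 0.0975, 0.1267]
orientation: [0.228, 3.13, 0.0]
force: [-0.1, 0.7, -2.5]
opening: 0.0156
```

```bash
python3 - <<'E'
from h import *
c=top(304.7,226.3,.141); print(c)
t=np.array([.3767,.1026]); d=c[:2]-t; print("offset at t4",d,np.linalg.norm(d),np.degrees(np.arctan2(*d[::-1])))
def cr(u,v,z): return top(220+(u+.5)/3-.5,80+(v+.5)/3-.5,z)
for p in [(249,306,.14),(300,313,.14),(250,243,.241),(315,249,.241)]: print(cr(*p))
for p in [(287,210,.234),(297,148,.259),(305,82,.28)]: print("tom",cr(*p))
E
python3 go.py .39 .097 .124 171.3
```

```text
[0.4823 0.0844 0.141 ]
offset at t4 [ 0.1056 -0.0182] 0.10716040615022748 -9.801989619966516
[0.6033 0.089  0.14  ]
[0.5966 0.0429 0.14  ]
[0.6456 0.0855 0.241 ]
[0.6401 0.0312 0.241 ]
tom [0.6744 0.0543 0.234 ]
tom [0.7218 0.0457 0.259 ]
tom [0.7716 0.0389 0.28  ]
t 11.9333 tcp [0.3886 0.0975 0.1267] yaw 171.660605224362 tilt [ 0.0034  0.     -1.    ] F [-0.0863  0.6673 -2.4503] open 0.01562789763063949 q [ 0.029  -0.0536  2.0556 -0.0001  1.1362 -1.3962]
shift units [-0.0294 -0.0051  0.055 ] rows>= 0.07509432195269544
turn units [0.0002 0.0011 0.002 ]
```

View pics/s4.png

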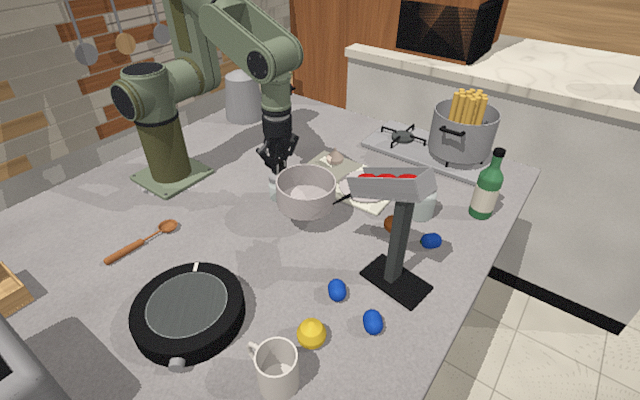

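The scene view shows the pan held level in front of the feeder, with the paddle clear. Now I push in.

Emit:
servo_tool:
  rows:
    - [[-0.2, 0, 0.02], [0, 0, 0]]
    - [[-0.4, 0, 0], [0, 0, 0]]
    - [[-0.45, 0, 0], [0, 0, 0]]
    - [[-0.45, 0, 0], [0, 0, 0]]
    - [[-0.45, 0, 0], [0, 0, 0]]
    - [[-0.35, 0, 0], [0, 0, 0]]
    - [[-0.15, 0, 0], [0, 0, 0]]

```text
clock: 12.52
tcp_pos: [0.5093, 0.0792, 0.122]
orientation: [-0.225, -3.121, -0.002]
force: [-3.0, 1.1, -2.6]
opening: 0.016
```

```bash
python3 go.py .512 .079 .124 171.2
```

```text
t 12.5167 tcp [0.5093 0.0792 0.122 ] yaw 171.75064530677247 tilt [-0.0125  0.002  -0.9999] F [-2.9668  1.0903 -2.5953] open 0.015954010341753547 q [-0.0148  0.2089  1.7823  0.0019  1.1629 -1.4424]
shift units [-0.0532  0.0033 -0.0398] rows>= 0.0797170038098261
turn units [ 0.     -0.004   0.0031]
```

Emit:
servo_tool:
  rows:
    - [[-0.06, 0, -0.04], [0, -0.003, 0]]
    - [[-0.02, 0, -0.02], [0, -0.001, 0]]
    - [[-0.02, 0, -0.02], [0, -0.001, 0]]
    - [[-0.01, 0, -0.02], [0, -0.001, 0]]

```text
clock: 12.85
tcp_pos: [0.509, 0.0786, 0.1215]
orientation: [-0.225, -3.123, 0.001]
force: [-2.7, 0.2, -4.9]
opening: 0.0158
```

```bash
python3 go.py .512 .079 .124 171.2;  python3 - <<'E'
from h import *
a=arm.read_camera("top")[80:280,220:440,::-1]; b=arm.read_camera("scene")[100:300,240:460,::-1]
a=cv2.convertScaleAbs(cv2.resize(np.hstack([a,b]),None,fx=1.8,fy=1.8,interpolation=cv2.INTER_CUBIC),alpha=1.3)
cv2.imwrite("pics/t5.png",a)
E
```

```text
t 12.85 tcp [0.509  0.0786 0.1215] yaw 171.74264481928276 tilt [-0.0105  0.0002 -0.9999] F [-2.6942  0.1873 -4.8951] open 0.015761472169539905 q [-0.015   0.2077  1.785   0.0001  1.1593 -1.4417]
shift units [-0.0575  0.0167 -0.0511] rows>= 0.094420345085868
turn units [-0.0004 -0.0033  0.003 ]
```

View pics/t5.png

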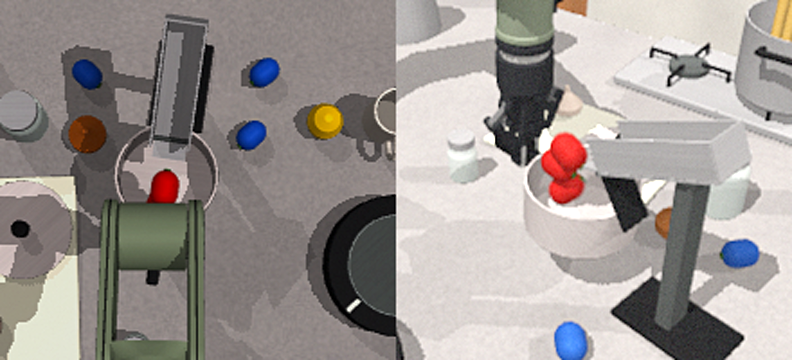

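The chute is empty. All three tomatoes are in the front of the pan, the last still on top of the pile, so I'll hold and let them settle.

Emit:
servo_tool:
  rows:
    - [[-0.01, 0, -0.02], [0, -0.001, 0]]
    - [[-0.01, 0, -0.02], [0, -0.001, 0]]
    - [[-0.01, 0, -0.02], [0, -0.001, 0]]
    - [[-0.01, 0, -0.02], [0, -0.001, 0]]
    - [[-0.01, 0, -0.02], [0, -0.001, 0]]
    - [[-0.01, 0, -0.02], [0, -0.001, 0]]

```text
clock: 13.45
tcp_pos: [0.5095, 0.0787, 0.1278]
orientation: [0.224, 3.126, -0.003]
force: [-2.4, 0.2, -6.4]
opening: 0.016
```

```bash
python3 go.py .512 .079 .124 171.2;  python3 - <<'E'
from h import *
a=arm.read_camera("top")[80:280,220:440,::-1]; b=arm.read_camera("scene")[100:300,240:460,::-1]
a=cv2.convertScaleAbs(cv2.resize(np.hstack([a,b]),None,fx=1.8,fy=1.8,interpolation=cv2.INTER_CUBIC),alpha=1.3)
cv2.imwrite("pics/t6.png",a)
E
```

```text
t 13.45 tcp [0.5095 0.0787 0.1278] yaw 171.8058105834994 tilt [ 0.0075 -0.0027 -1.    ] F [-2.4161  0.1823 -6.3583] open 0.01604061447264834 q [-0.0132  0.1892  1.7924 -0.0028  1.1525 -1.4399]
shift units [-0.048   0.014   0.0769] rows>= 0.10994375487165459
turn units [-0.0005  0.0025  0.0034]
```

View pics/t6.png

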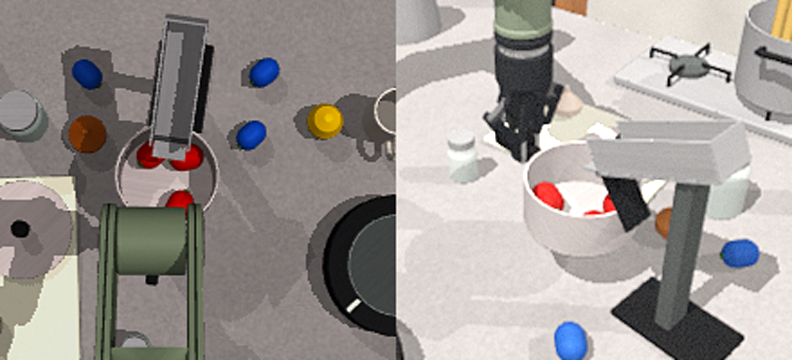

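All three tomatoes now rest in the pan: two at the back and one at the front in the top view. I withdraw gently.

Emit:
servo_tool:
  rows:
    - [[0.1, 0, 0], [0, 0, 0]]
    - [[0.2, 0, 0], [0, 0, 0]]
    - [[0.3, 0, -0.01], [0, 0, 0]]
    - [[0.35, 0, -0.01], [0, 0, 0]]
    - [[0.35, 0, -0.01], [0, 0, 0]]
    - [[0.35, 0, -0.01], [0, 0, 0]]
    - [[0.3, 0, -0.01], [0, 0, 0]]
    - [[0.25, 0, -0.01], [0, 0, 0]]
    - [[0.15, 0, -0.01], [0, 0, 0]]
    - [[0.05, 0, -0.01], [0, 0, 0]]

```text
clock: 14.38
tcp_pos: [0.3954, 0.0964, 0.1382]
orientation: [0.222, 3.089, -0.0]
force: [-0.5, 0.7, -4.2]
opening: 0.0159
```

```bash
python3 go.py .408 -.2282 .135 130.6
```

```text
t 14.3833 tcp [0.3954 0.0964 0.1382] yaw 171.79087429963806 tilt [ 0.0443 -0.0033 -0.999 ] F [-0.5314  0.672  -4.1691] open 0.015926403489961053 q [ 0.0294 -0.0854  2.0585 -0.0051  1.1243 -1.3961]
shift units [-1.1734 -6.3901  0.0956] rows>= 7.790969379137351
turn units [0.006  0.0131 0.2288]
```

Emit:
servo_tool:
  rows:
    - [[0, -0.1, 0], [0.002, 0.004, 0]]
    - [[-0.05, -0.25, 0], [0.002, 0.004, 0]]
    - [[-0.08, -0.38, 0], [0.002, 0.003, 0]]
    - [[-0.1, -0.45, 0], [0, 0, 0]]
    - [[-0.1, -0.48, 0], [0, 0, 0]]
    - [[-0.1, -0.48, 0], [0, 0, 0]]
    - [[-0.1, -0.48, 0], [0, 0, 0]]
    - [[-0.1, -0.48, 0], [0, 0, 0]]
    - [[-0.1, -0.48, 0], [0, 0, 0]]
    - [[-0.1, -0.48, 0], [0, 0, 0]]
    - [[-0.1, -0.48, 0], [0, 0, 0]]
    - [[-0.08, -0.45, 0], [0, 0, 0]]
    - [[-0.08, -0.4, 0], [0, 0, 0]]
    - [[-0.05, -0.3, 0], [0, 0, 0]]
    - [[-0.05, -0.2, 0], [0, 0, 0]]
    - [[0, -0.1, 0], [0, 0, 0]]

```text
clock: 15.72
tcp_pos: [0.4329, -0.241, 0.1591]
orientation: [0.218, 3.088, -0.062]
force: [0.1, 0.0, -3.5]
opening: 0.0161
```

```bash
python3 go.py .408 -.2282 .135 130.6
```

```text
t 15.7167 tcp [ 0.4329 -0.241   0.1591] yaw 171.98075967481353 tilt [ 0.0428 -0.0434 -0.9981] F [ 0.1463  0.0111 -3.5123] open 0.016072270491442206 q [-0.6784  0.0736  1.8524 -0.0076  1.1551 -2.1055]
shift units [0.5516 0.2008 0.4489] rows>= 0.8860814646904529
turn units [-0.0057  0.019   0.2295]
```

Emit:
servo_tool:
  rows:
    - [[0.15, 0.05, 0.08], [-0.003, 0.004, 0]]
    - [[0.15, 0.05, 0.1], [-0.004, 0.005, 0]]
    - [[0.15, 0.05, 0.1], [-0.003, 0.004, 0]]
    - [[0.1, 0.05, 0.1], [-0.001, 0.002, 0.01]]
    - [[0, 0, 0], [0, 0, 0.02]]
    - [[0, 0, 0], [0, 0, 0.028]]
    - [[0, 0, 0], [0, 0, 0.03]]
    - [[0, 0, 0], [0, 0, 0.03]]
    - [[0, 0, 0], [0, 0, 0.03]]
    - [[0, 0, 0], [0, 0, 0.03]]
    - [[0, 0, 0], [0, 0, 0.025]]
    - [[0, 0, 0], [0, 0, 0.018]]
    - [[0, 0, 0], [0, 0, 0.01]]

```text
clock: 16.8
tcp_pos: [0.3952, -0.2093, 0.1282]
orientation: [-1.341, -2.806, -0.018]
force: [-0.2, -0.4, -2.5]
opening: 0.016
```

```bash
python3 go.py .408 -.2282 .11 130.6;  python3 - <<'E'
from h import *
a=arm.read_camera("top")[140:300,350:530,::-1]
a=cv2.convertScaleAbs(cv2.resize(a,None,fx=3.2,fy=3.2,interpolation=cv2.INTER_CUBIC),alpha=1.3)
cv2.imwrite("pics/t7.png",a)
E
```

```text
t 16.8 tcp [ 0.3952 -0.2093  0.1282] yaw 128.9225526293948 tilt [-0.0235  0.0243 -0.9994] F [-0.1573 -0.4333 -2.4978] open 0.01599656476438084 q [-0.6838  0.0734  1.9242  0.0043  1.1776 -1.3649]
shift units [-0.4668 -0.0379  0.348 ] rows>= 0.6995942011035616
turn units [-0.0008 -0.0107 -0.0093]
```

View pics/t7.png

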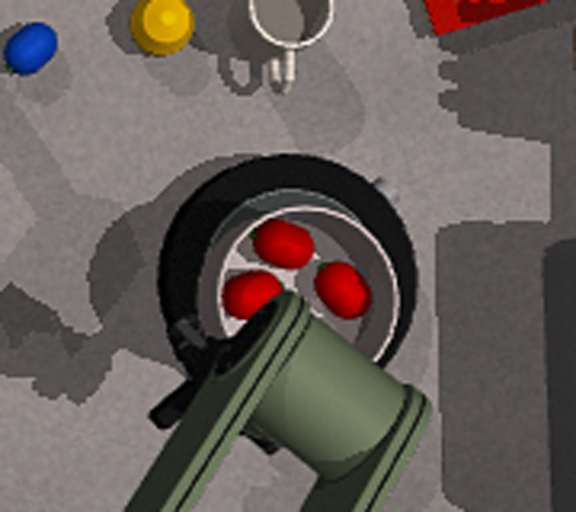

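All three tomatoes are in the pan, which hovers over the plate about 20 mm towards the handle side. I correct the position and level it.

Emit:
servo_tool:
  rows:
    - [[-0.14, -0.01, 0.03], [0, -0.0035, -0.003]]
    - [[-0.16, -0.02, 0.05], [0, -0.0035, -0.003]]
    - [[-0.14, -0.01, 0.05], [0, -0.003, -0.003]]
    - [[0, 0, 0.03], [0, 0, 0]]
    - [[0, 0, 0], [0, 0, 0]]

```text
clock: 17.27
tcp_pos: [0.4068, -0.2251, 0.1166]
orientation: [-1.299, -2.854, -0.0]
force: [-0.5, -0.2, -4.1]
opening: 0.0162
```

```bash
python3 go.py .408 -.2282 .10 130.6;  python3 - <<'E'
from h import *
a=arm.read_camera("top")[140:300,350:530,::-1]
a=cv2.convertScaleAbs(cv2.resize(a,None,fx=3.2,fy=3.2,interpolation=cv2.INTER_CUBIC),alpha=1.3)
s=arm.read_state()
m=R.from_rotvec(s['orientation']).as_matrix(); p=s['tcp_pos']-.107*m[:,0]-m[:,2]*.031
c=arm.calibration("top");T=c['world_to_cam']
def pr(q): q=T[:3,:3]@q+T[:3,3]; return ((np.array([c['fx']*q[0]/q[2]+c['cx'],c['fy']*q[1]/q[2]+c['cy']])-[350,140]+.5)*3.2-.5)
t=np.linspace(0,2*np.pi,80); print(p)
for col,ctr in(((0,255,0),p),((255,255,0),np.array([.4775,-.3094,.05]))):
    r=.078 if col[0]==0 else .115
    for k in t: cv2.circle(a,tuple(np.int32(pr(ctr+r*np.array([np.cos(k),np.sin(k),0])))),1,col,-1)
cv2.imwrite("pics/t8.png",a)
E
```

```text
t 17.2667 tcp [ 0.4068 -0.2251  0.1166] yaw 131.0594424383619 tilt [-0.0052  0.0027 -1.    ] F [-0.4849 -0.2405 -4.0948] open 0.01623325617761387 q [-0.691   0.1103  1.9112 -0.0014  1.1258 -1.407 ]
shift units [-0.0637 -0.0224  0.332 ] rows>= 0.4061963416268693
turn units [-0.0007 -0.0017  0.0026]
[ 0.4774 -0.306   0.1472]
```

View pics/t8.png

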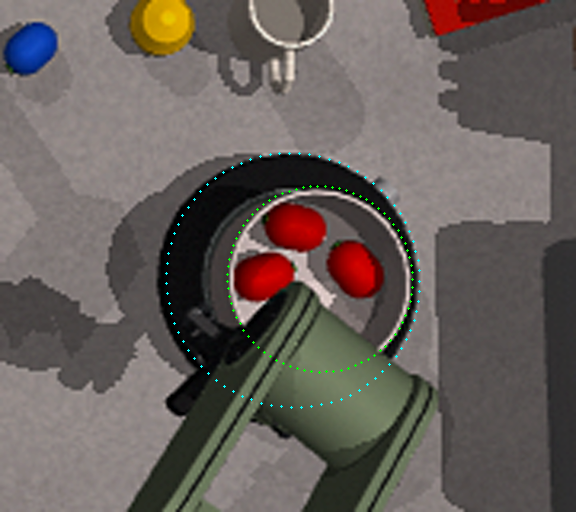

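The predicted rim circle overlays the real rim within about 2 px. I lower to the plate.

Emit:
servo_tool:
  rows:
    - [[-0.03, -0.01, 0.06], [0, -0.001, 0.001]]
    - [[-0.03, -0.01, 0.08], [0, -0.001, 0.001]]
    - [[0, 0, 0.08], [0, 0, 0]]
    - [[0, 0, 0.06], [0, 0, 0]]
    - [[0, 0, 0.04], [0, 0, 0]]

```text
clock: 17.73
tcp_pos: [0.4084, -0.2288, 0.0997]
orientation: [1.311, 2.853, -0.004]
force: [-1.1, 0.6, -2.3]
opening: 0.0158
```

```bash
python3 go.py .408 -.2282 .094 130.6
```

```text
t 17.7333 tcp [ 0.4084 -0.2288  0.0997] yaw 130.6525365533902 tilt [ 0.0001 -0.0031 -1.    ] F [-1.0867  0.5527 -2.2909] open 0.015775563117238465 q [-0.6942  0.1384  1.9213 -0.0026  1.0798 -1.4025]
shift units [0.0153 0.0013 0.113 ] rows>= 0.13677496475700807
turn units [-0.0006  0.0008  0.0003]
```

Emit:
servo_tool:
  rows:
    - [[0, 0, 0.05], [0, 0, 0]]
    - [[0, 0, 0.05], [0, 0, 0]]
    - [[0, 0, 0.03], [0, 0, 0]]

```text
clock: 17.98
tcp_pos: [0.4095, -0.2294, 0.0949]
orientation: [1.309, 2.851, -0.006]
force: [-4.5, 5.3, 8.9]
opening: 0.016
```

```bash
python3 go.py .408 -.2282 .094 130.6
```

```text
t 17.9833 tcp [ 0.4095 -0.2294  0.0949] yaw 130.66677038149692 tilt [ 0.0024 -0.0053 -1.    ] F [-4.5303  5.3106  8.8596] open 0.015995442533413336 q [-0.6935  0.1465  1.9238 -0.0029  1.0661 -1.4018]
shift units [ 0.0379 -0.0079  0.0184] rows>= 0.05133758496720192
turn units [-0.0005  0.0018  0.0004]
```

Emit:
servo_tool:
  claw: 0
  rows:
    - [[0, 0, 0], [0, 0, 0]]
    - [[0, 0, 0], [0, 0, 0]]
    - [[0, 0, 0], [0, 0, 0]]
    - [[0, 0, 0], [0, 0, 0]]
    - [[0, 0, 0], [0, 0, 0]]
    - [[0, 0, 0], [0, 0, 0]]
    - [[0, 0, 0], [0, 0, 0]]

```text
clock: 18.57
tcp_pos: [0.4137, -0.2329, 0.0983]
orientation: [1.304, 2.84, -0.012]
force: [-0.8, -0.6, -1.0]
opening: 0.0855
```

Emit:
servo_tool:
  rows:
    - [[0, 0, -0.3], [0, 0, 0]]
    - [[0, 0, -0.5], [0, 0, 0]]
    - [[0, 0, -0.7], [0, 0, 0]]
    - [[0, 0, -0.7], [0, 0, 0]]
    - [[0, 0, -0.6], [0, 0, 0]]
    - [[0.5, 0.3, 0], [0, 0, 0]]
    - [[0.5, 0.5, 0], [0, 0, 0]]
    - [[0.3, 0.7, 0], [0, 0, 0]]
    - [[0.3, 0.7, 0], [0, 0, 0]]
    - [[0.3, 0.6, 0], [0, 0, 0]]
    - [[0, 0, 0], [0, 0, 0]]
    - [[0, 0, 0], [0, 0, 0]]

```text
clock: 19.57
tcp_pos: [0.4582, -0.0623, 0.2448]
orientation: [1.31, 2.834, -0.008]
force: [0.1, -0.1, 0.1]
opening: 0.0855
```

```bash
python3 - <<'E'
from h import *
s=arm.read_state();print(s['tcp_pos'],s['force'])
i=arm.read_camera("top")
a=i[80:290,190:490,::-1]
a=cv2.convertScaleAbs(cv2.resize(a,None,fx=2.6667,fy=2.6667,interpolation=cv2.INTER_CUBIC),alpha=1.4)
cv2.imwrite("pics/t9.png",a)
E
```

```text
[ 0.4582 -0.0623  0.2448] [ 0.1106 -0.1357  0.1358]
```

The viewer limit is reached, so the final check is numeric.

```bash
python3 - <<'E'
from h import *
i=cv2.cvtColor(arm.read_camera("top"),cv2.COLOR_RGB2BGR); 
c=arm.calibration("top");T=c['world_to_cam']
def pr(q): q=np.asarray(q)@T[:3,:3].T+T[:3,3]; return np.stack([c['fx']*q[:,0]/q[:,2]+c['cx'],c['fy']*q[:,1]/q[:,2]+c['cy']],1)
g=cv2.GaussianBlur(cv2.cvtColor(i,cv2.COLOR_BGR2GRAY),(3,3),0).astype(float)
k=np.linspace(0,2*np.pi,180); u=np.stack([np.cos(k),np.sin(k),0*k],1)
samp=lambda q:cv2.remap(g.astype(np.float32),pr(q)[:,0].astype(np.float32)[None],pr(q)[:,1].astype(np.float32)[None],1)[0]
def fit(ctr,r,rout):
    best=max(((np.mean(samp(o+r*u)-samp(o+rout*u)),*o) for dx in np.arange(-.025,.026,.001) for dy in np.arange(-.025,.026,.001) for o in [np.array(ctr)+[dx,dy,0]]));return np.array(best)
print("pan rim",fit([.4775,-.3094,.125],.076,.083)); 
print("lid",fit([.5415,.2995,.023],.079,.084))
m=cv2.inRange(cv2.cvtColor(i,cv2.COLOR_BGR2HSV),(0,180,70),(6,255,255))|cv2.inRange(cv2.cvtColor(i,cv2.COLOR_BGR2HSV),(174,180,70),(180,255,255))
n,_,st,ce=cv2.connectedComponentsWithStats(m)
for j in range(1,n):
    if st[j,4]>60: print("red",st[j,4],ce[j],top(*ce[j],.075)[:2])
# handle: dark pixels across at 140mm from the pan axis, z=.12
pc=np.array([.4775,-.3094])
for rr in (.125,.14,.155):
  for w in [130.6]:
    a=np.radians(w);d=np.array([np.cos(a),np.sin(a)]);nrm=np.array([-d[1],d[0]])
    q=[[*(pc+rr*d+t*nrm),.12] for t in np.arange(-.03,.031,.003)]
    print(rr,samp(np.array(q)).astype(int))
E
```

```text
pan rim [70.3623  0.4775 -0.3104  0.125 ]
lid [8.5397 0.5465 0.3245 0.023 ]
red 1642 [497.349  110.3185] [ 0.8132 -0.4743]
red 184 [443.3587 210.1141] [ 0.5255 -0.3098]
red 169 [460.858  222.6746] [ 0.4893 -0.3588]
red 182 [432.8077 223.9451] [ 0.4864 -0.2786]
0.125 [88 67 52 58 82 88 72 41 16 14 15 15 15 22 38 53 64 78 90 94 95]
0.14 [ 39  65  83  88  73  53  57  77  90  80  53  23  28  71 104 106 103 104
 105 106 106]
0.155 [ 52  32  28  36  60  81  88  78  55  55  72  89  87  89  99 105 105 105
 105 105 105]
```

```bash
python3 -c "
from plant import arm
print(arm.close_job())"
```

```text
the job is handed in; nothing more can be done
None
```

I moved the lid to the chopping board, filled the pan with all three tomatoes at the feeder, and set it on the hot plate. The job is handed in at about 20 s of the 61 s allowed; the interface gives no verdict.

**Last checks**
- **Pan:** its rim fits a circle centred at (0.4775, -0.3104), about 1 mm from the measured plate centre. I released it with the tool yaw at 130.7° against about 130.5° for the white line. It met the plate at the expected height.
- **Handle:** 125 to 140 mm from the pan's axis it shows 3–4 mm off the line's direction. The sample at 155 mm did not show it. I put that down to the gripper being in view and did not confirm it.
- **Tomatoes:** three red blobs lie inside the rim, 33 to 51 mm from the pan's axis.
- **Lid:** the picture after release showed it flat, knob up and clear of the garlic, near (0.54, 0.30). The final numeric fit for the lid found nothing usable, because the light lid has too little contrast against the white board.
- **Not viewed at the end:** I had used all 12 pictures, so there was no last look at the whole scene. I did not measure the bystanders again either. No contact with them was planned, and the later pictures showed none moved.

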